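Seat a turntable head in its tapered cup and rock it free

TASK

Lift the larger of the two turntable heads out of its wooden block, press its cone fully home in the turntable's tapered cup with 14 to 18 N on the cup (the head's weight included), never over 22 N, and keep that push on while you check that it rocks free. Turn head and cup together 25 degrees or more counter-clockwise (from above) past the index post, then as far clockwise past it, then bring the cup's pointer back to the post and let go. Leave the smaller head as it is.

Things in the scene. Friction and masses are not known exactly. Their poses are not given: they have to be found in the camera images.
- head: The larger turntable head, loose, 0.3 to 0.5 kg: a steel cone 48 mm long (30 mm across at its small lower end, 55.6 mm at the top, half-angle 15 degrees) under a round aluminium disc 96 mm across, 8 mm thick, with a grip bar on top. Origin: centre of the cone's small lower end; z up the axis, x along the grip bar. Disc top is 56 mm above the origin.
- head_grip (a point): Point on the head's axis in the middle of its dark steel grip bar, 78 mm above the head's origin and 22 mm above the disc. The bar is 40 mm long (x), 18 mm wide (y) and 38 mm tall, its top 16 mm above this point. Grip it across y.
- rest_a: The wooden rest block, fixed, in which the larger head starts upright: 94 mm square, 60 mm tall, with a 69 mm hole; the disc lies on its top, the cone hangs inside with about 6 mm to spare all round. Lift the head straight up 55 mm or more to clear it. Origin: centre of its underside, on the bench.
- cup: Tapered steel cup on top of the turntable: 67 mm across outside, 50 mm tall, bore of the same taper as the cone, 53 mm across at the mouth. Origin: centre of the mouth, 112 mm above the bench; z up; x along its pointer, a dark bar reaching 72 mm from the axis, 8 mm below the rim. With the cone home the head's origin is 43 mm below the cup's (disc underside 5 mm above the rim).
- stand: The turntable's round grey foot, 140 mm across, fixed to the bench. Origin: centre of its underside; x points to the index post, a steel post 63 mm from the axis, top 88 mm above the bench. Inside, a very stiff thrust spring carries the cup, 112 mm above this origin when unloaded: it sinks only 0.3 mm under 18 N, so to the touch the cup is rigid.
- swivel (a joint): Turn of the cup on its foot, rad, counter-clockwise from above positive; 0 = pointer over the index post. Stops at -0.9 and +0.9. It takes about 0.3 N m to turn and stays where it is left. The cup turns with the head only by the grip of the taper: with less than about 12 N on it, head's weight included, the cone may slip.
- small_head: The smaller turntable head, not to be disturbed: disc 70 mm across, a slimmer cone 40 mm long, a like grip bar whose top is 86 mm above its origin. Upright in a like wooden block. Origin: centre of the small end of its cone, 20 mm above the bench at the start.
Not all that is in view belongs to the job. Leave any green or pink look-alike of the head alone.

How it is judged:
On the way, in this order (a step that is already met when the one before it is completed fails the run):
1. the cone is fully home in the cup, upright, and loaded with 13 N or more, head's weight included (the cup is sunk 0.22 mm on its spring) (z of head in the frame of cup below -0.041 m and horizontal distance between head and cup below 0.003 m and angle between the z axis of head and the z axis of cup, either way round below 0.04 rad and z of cup in the frame of stand below 0.111783 m), for 0.3 s.
2. still home and loaded with 12.5 N or more, head's weight included (the cup is sunk 0.21 mm), the cup is turned with the head at least 22 degrees (0.385 rad) counter-clockwise past the post (value of joint swivel above 0.385 rad and z of head in the frame of cup below -0.041 m and z of cup in the frame of stand below 0.111792 m), for 0.1 s.
3. still home and loaded with 12.5 N or more, head's weight included (the cup is sunk 0.21 mm), the cup is turned with the head at least 22 degrees (0.385 rad) clockwise past the post (value of joint swivel below -0.385 rad and z of head in the frame of cup below -0.041 m and z of cup in the frame of stand below 0.111792 m), for 0.1 s.
At the end, for the whole second after the job is handed in: The larger head is let go and at rest with its cone fully home in the cup (within about 2.5 mm of full depth, axis within 3 mm and 2.3 degrees of the cup's), and the cup's pointer is back within 0.2 rad (11 degrees) of the index post (z of head in the frame of cup below -0.0405 m and horizontal distance between head and cup below 0.003 m and angle between the z axis of head and the z axis of cup, either way round below 0.04 rad and value of joint swivel between -0.2 and 0.2 rad and linear speed of head below 0.01 m/s and velocity of joint swivel between -0.03 and 0.03 rad/s); the robot touches nothing.
It fails at once if the cup is pushed down with more than 23.5 N, head's weight included (it sinks more than 0.39 mm on its spring) (z of cup in the frame of stand below 0.111608 m).
It fails at once if the smaller head is moved more than 15 mm (distance of small_head from where it was at the start of the episode above 0.015 m).
It also fails if it takes over 64 s, if anything falls off the work surface, if the arm or the gripper's body presses on something with over 40 N, if the wrist force passes 120 N, or if a joint passes its speed limit or range.

ROBOT

A 6-joint arm with a two-finger parallel gripper is mounted at the origin on the work surface. World frame = base frame: x ahead of the robot, y to its left, z up, the work surface at z = 0. Lengths are in m, angles in rad, forces in N, time in s.
With the tool pointing down it reaches from about 0.3 to 0.825 m from the base axis. Payload 5.4 kg.
Tool frame: the origin (TCP) lies at the very end of the fingers, on their centre line; the grasp point (between the pads) lies 19 mm behind it; z points along the fingers, y is the line along which they close (so a half turn about z gives the same grasp; the last joint's range is limited). The gripper opens to 92 mm and grips with 3 to 60 N. Pads are 20 mm wide; open, the fingers measure 128 mm over their backs; the gripper's body (75 mm by 189 mm) begins 69 mm behind the grasp point.
Start: joints at [-0.21, 0.158, 1.597, -0, 1.386, -0.21], TCP at [0.575, -0, 0.215] pointing down, gripper open.
Joint ranges: [-2.91, 2.91], [-0.94, 2.29], [0.18, 2.7], [-1.29, 4.43], [0.17, 2.64], [-3, 3]. Speed limits (rad/s): [2.57, 2.57, 3.14, 3.14, 3.14, 3.14].

INTERFACE

Orientations are given as a rotation vector (axis times angle).
In Python, from workcell import bot gives the robot as it stands. Calls block until the motion is done:
- bot.goto(position, orientation): joint-space move of the TCP to a pose.
- bot.line_to(position, rot=None, max_speed=0.15): straight line of the TCP; rot=None keeps the orientation; max_speed is the mean speed in m/s.
- bot.set_joints(angles): joint-space move.
- bot.set_gripper(opening, newtons=None): opening from 0.0 (shut) to 1.0 (fully open); newtons is the grip in N (None keeps the last); returns when the fingers have stopped.
- bot.hold(seconds).
- bot.inverse_kinematics(position, orientation): joint angles nearest the present ones, or None.
- bot.read_camera(name): name is "scene" or "side" or "wrist"; returns a dict with "pixels" (384x512x3 uint8, blue, green, red), "fx", "fy", "cx", "cy" (pixels), "R" (3x3) and "t" (3): a world point X has camera coordinates R X + t. Camera axes: x right, y down, z forward; pixel columns grow to the right and rows downward; lengths in m; the calibration is good to about 2 mm. The wrist camera is an equidistant fisheye: a pixel r from the principal point sees the ray r / f radians off the axis. A picture is of the moment at which its call begins. There is no depth.
A pose or a line that the arm cannot do raises bot.MotionError and nothing moves.
- bot.job_done(): hands the job in; it is judged then, once.
Readings, each from a call of its own:
- bot.current_clock(): time.
- bot.current_joints(): joint angles.
- bot.current_joint_vel(): joint speeds.
- bot.current_effort(): joint torques, N m.
- bot.current_ee_pos(): TCP position.
- bot.current_tool_rot(): TCP orientation.
- bot.current_contact_force(): force on the tool from outside, world axes, zero at the start.
- bot.current_ft_torque(): the same for the moment, N m.
- bot.current_opening(): opening from 0.0 (shut) to 1.0 (fully open).
- bot.current_grip_force(): force on a finger pad.
Only numpy, scipy, OpenCV 4.12 (cv2) and the standard library are available. Lean on these libraries where they do the work, as an engineer would, in place of code of your own. Each camera call takes 0.05 s, during which the arm holds its last target. There are 200 camera calls.

## Working session

There is one attempt and no reset: what is moved stays moved. The work goes in short steps, each a Python script; the robot and the scene stay as the last script left them, time stands still between calls to the robot, and variables do not carry over. Pictures are saved under pics/ and viewed, at most 10 in all, crops included, and the job is handed in when it is done.

```bash
ls; mkdir -p pics; python3 - <<'E'
from workcell import bot
import cv2,numpy as np
a=[bot.read_camera(n) for n in("scene","side","wrist")]
for n,c in zip("abc",a):
    print(c["fx"],c["cx"],c["cy"],np.round(c["R"],3).tolist(),np.round(c["t"],3)); cv2.imwrite(f"pics/{n}.png",c["pixels"])
cv2.imwrite("pics/ab.png",cv2.resize(np.hstack([a[0]["pixels"]]),(800,600),interpolation=cv2.INTER_CUBIC))
cv2.imwrite("pics/bb.png",cv2.resize(np.hstack([a[1]["pixels"]]),(800,600),interpolation=cv2.INTER_CUBIC))
print(bot.current_tool_rot(),bot.current_contact_force(),bot.current_clock())
E
```

```text
pics
366.2031418896897 258.5192651868299 190.838784746271 [[-0.311, 0.951, 0.011], [0.73, 0.246, -0.637], [-0.608, -0.19, -0.771]] [ 0.217 -0.26   1.278]
431.12687989907164 251.9650819133135 188.13924561075598 [[0.821, -0.571, 0.016], [-0.428, -0.634, -0.644], [0.378, 0.522, -0.765]] [-0.42   0.227  1.054]
297.3186396354542 262.712229283146 190.35904627166957 [[1.0, 0.0, -0.002], [0.001, -0.959, 0.282], [-0.002, -0.282, -0.959]] [-0.574 -0.031  0.391]
[-2.22059682e+00 -2.22064635e+00  1.18522359e-03] [-0.69158678  0.29681831  0.05910017] 0.15
```

View pics/ab.png

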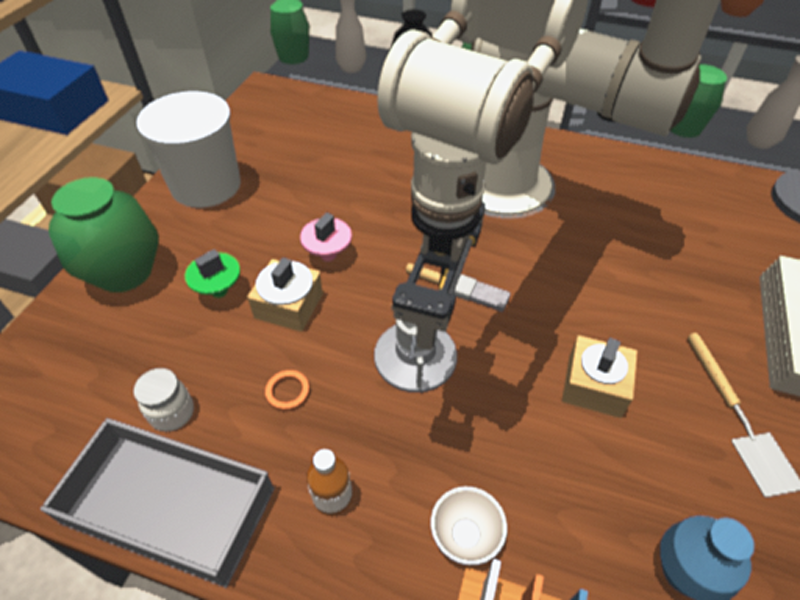

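View pics/bb.png

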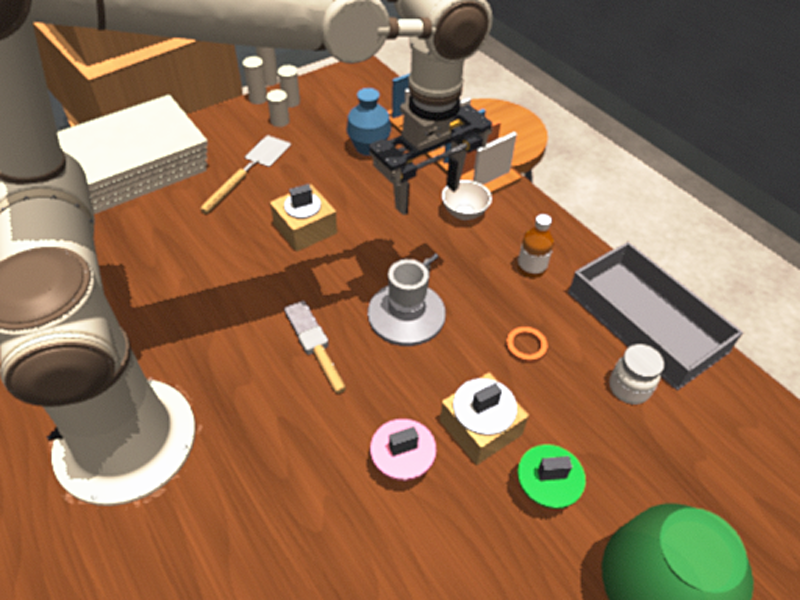

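View pics/c.png

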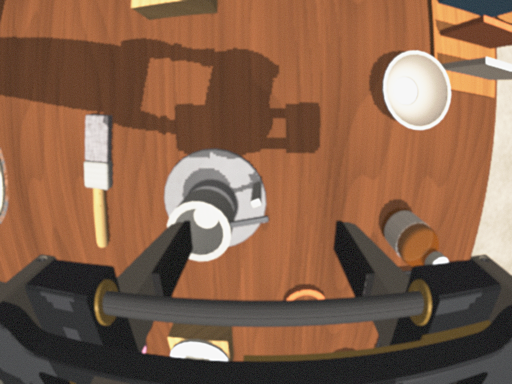

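The scene shows the larger head at (284,282), the turntable at (415,355) behind the gripper, and the small head at (605,365). The side view shows the larger head at (486,406), the cup mouth at (407,275) with its pointer toward (432,262), and the small head at (302,205). In the wrist view the cup mouth is at (200,232), with the pointer at (250,219) and the post at (256,195).

```bash
cat > h.py <<'E'
from workcell import bot
import cv2,numpy as np
from scipy.spatial.transform import Rotation as Ro
def onplane(c,px,z,fish=False):
    px=np.atleast_2d(np.asarray(px,float))
    a=(px-[c["cx"],c["cy"]])/[c["fx"],c["fy"]]
    if fish:
        th=np.linalg.norm(a,axis=1,keepdims=True)+1e-12
        d=np.hstack([a/th*np.sin(th),np.cos(th)])
    else: d=np.hstack([a,np.ones((len(a),1))])
    R=np.array(c["R"]);o=-R.T@np.array(c["t"]);d=d@R
    return (o+d*((z-o[2])/d[:,2:]))[:,:2]
def proj(c,X,fish=False):
    p=np.array(c["R"])@np.asarray(X,float)+c["t"]
    if fish:
        r=np.hypot(p[0],p[1]);k=np.arctan2(p[2]*0+r,p[2])/max(r,1e-9)
        u=p[:2]*k
    else: u=p[:2]/p[2]
    return u*[c["fx"],c["fy"]]+[c["cx"],c["cy"]]
def comp(mask,px):
    n,l,s,ce=cv2.connectedComponentsWithStats(mask.astype(np.uint8))
    d=[np.hypot(*(np.argwhere(l==i)[:,::-1]-px).T).min() if s[i,4]>25 else 1e9 for i in range(1,n)]
    i=int(np.argmin(d))+1
    cnt=max(cv2.findContours((l==i).astype(np.uint8),cv2.RETR_EXTERNAL,cv2.CHAIN_APPROX_NONE)[0],key=len)[:,0]
    return cnt,s[i,4]
def circ(P):  # circle fit
    A=np.c_[2*P,np.ones(len(P))];s=np.linalg.lstsq(A,(P**2).sum(1),rcond=None)[0]
    return s[:2],np.sqrt(s[2]+s[:2]@s[:2])
def hullcirc(c,m,px,z,fish=False):
    cnt,a=comp(m,px);P=onplane(c,cv2.convexHull(cnt)[:,0],z,fish).astype(np.float32)
    return cv2.minEnclosingCircle(P),circ(P)
def down(yaw): # tool z down, tool y axis at world angle yaw
    y=np.array([np.cos(yaw),np.sin(yaw),0]);z=np.array([0,0,-1.]);x=np.cross(y,z)
    return Ro.from_matrix(np.c_[x,y,z]).as_rotvec()
E
python3 - <<'E'
from h import *
from workcell import bot
for n,p,b in(("side",(311,265),(311,255)),("scene",(182,181),(181,175))):
    c=bot.read_camera(n);I=c["pixels"].astype(int);mx=I.max(2);mn=I.min(2)
    white=(mn>130)&(mx-mn<45); print(n,"disc",hullcirc(c,white,p,.068))
    dark=mx<75
    cnt,a=comp(dark,b);P=onplane(c,cnt,.1).astype(np.float32);print("bar",a,cv2.minAreaRect(P))
c=bot.read_camera("side");print("cup side",onplane(c,np.array([[407,271],[428,272],[387,272],[407,285],[435,259]])*.64,.112))
c=bot.read_camera("wrist");print("cup wr",onplane(c,[[200,232],[267,219],[168,232],[232,232],[200,260]],.112,True)); print(onplane(c,[[256,195]],.088,True))
E
```

```text
side disc (((0.47207826375961304, -0.2966105043888092), 0.04936043173074722), (array([ 0.4721703 , -0.29651126]), np.float64(0.04866277088270138)))
bar 103 ((0.4620794355869293, -0.3078422546386719), (0.023830249905586243, 0.04261966049671173), 64.97515106201172)
scene disc (((0.4727649688720703, -0.2945473790168762), 0.050858329981565475), (array([ 0.47303235, -0.29436291]), np.float64(0.04956744492588831)))
bar 93 ((0.4842248857021332, -0.28476113080978394), (0.027328889816999435, 0.049697957932949066), 83.04389190673828)
cup side [[ 0.50977589 -0.03911247]
 [ 0.53791731 -0.06084659]
 [ 0.48042639 -0.02205407]
 [ 0.49155049 -0.06461851]
 [ 0.56590931 -0.04345078]]
cup wr [[ 0.51054276 -0.04332628]
 [ 0.57845393 -0.028537  ]
 [ 0.47600791 -0.04427675]
 [ 0.54342452 -0.04277377]
 [ 0.50773799 -0.07623137]]
[[ 0.56721947 -0.01130487]]
```

```bash
python3 - <<'E'
from h import *
yaws=[np.radians(74),np.radians(-106)]
for y in yaws: print(bot.inverse_kinematics([.4725,-.2955,.2],down(y)))
qs=[(abs(bot.inverse_kinematics([.4725,-.2955,.2],down(y))[5]),y) for y in yaws if bot.inverse_kinematics([.4725,-.2955,.2],down(y)) is not None]
y=min(qs)[1];print(y)
bot.goto([.4725,-.2955,.2],down(y));bot.set_gripper(.65);bot.hold(.2)
c=bot.read_camera("wrist");I=c["pixels"];cv2.imwrite("pics/d.png",I)
print(proj(c,[.4725,-.2955,.106],True),bot.current_clock(),bot.current_contact_force(),c["R"],c["t"])
E
```

```text
[-0.77572677  0.12399899  1.6643992   0.          1.35319446 -2.06727041]
[-7.75726768e-01  1.23998991e-01  1.66439920e+00 -4.44089210e-16
  1.35319446e+00  1.07432224e+00]
-1.8500490071139892
[263.31676281 192.1230226 ] 2.425 [ 0.96236681 -0.71531274  0.59842519] [[-2.75492599e-01 -9.61303185e-01  1.16929878e-04]
 [-9.21930663e-01  2.64243578e-01  2.83229914e-01]
 [-2.72300716e-01  7.79199439e-02 -9.59052033e-01]] [-0.15334829  0.48530478  0.52823813]
```

View pics/d.png

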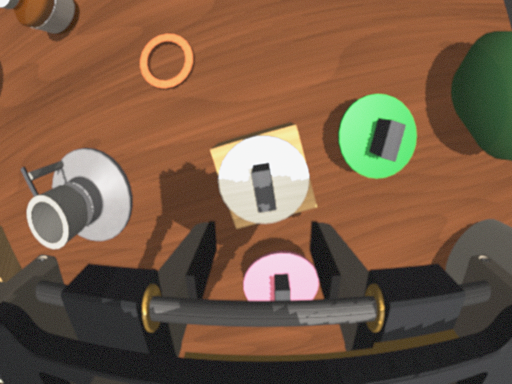

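The larger head's white disc is at (264,178), with its bar running roughly vertically at (264,190). The pink head lies below at (282,285), and the cup is at left (50,218). I'll zoom in on the bar.

```bash
python3 - <<'E'
from h import *
I=cv2.imread("pics/d.png");cv2.imwrite("pics/e.png",cv2.resize(I[125:235,205:325],None,fx=6,fy=5.4,interpolation=cv2.INTER_CUBIC))
Rm=[[-2.75492599e-01,-9.61303185e-01,1.16929878e-04],[-9.21930663e-01,2.64243578e-01,2.83229914e-01],[-2.72300716e-01,7.79199439e-02,-9.59052033e-01]]
c=dict(R=Rm,t=[-0.15334829,0.48530478,0.52823813],fx=297.3,fy=297.3,cx=262.71,cy=190.36)
J=I.astype(int);mx=J.max(2);mn=J.min(2)
print(hullcirc(c,(mn>130)&(mx-mn<45),(264,150),.068,True))
cnt,a=comp(mx<110,(264,190));P=onplane(c,cnt,.106,True).astype(np.float32);print(a,cv2.minAreaRect(P),cv2.boundingRect(cnt))
E
```

```text
(((0.4735187590122223, -0.29604724049568176), 0.048261839896440506), (array([ 0.47355404, -0.29590782]), np.float64(0.04782598812204888)))
370 ((0.46774882078170776, -0.29548418521881104), (0.016243625432252884, 0.02632261998951435), 83.16020965576172) (255, 182, 21, 30)
```

View pics/e.png

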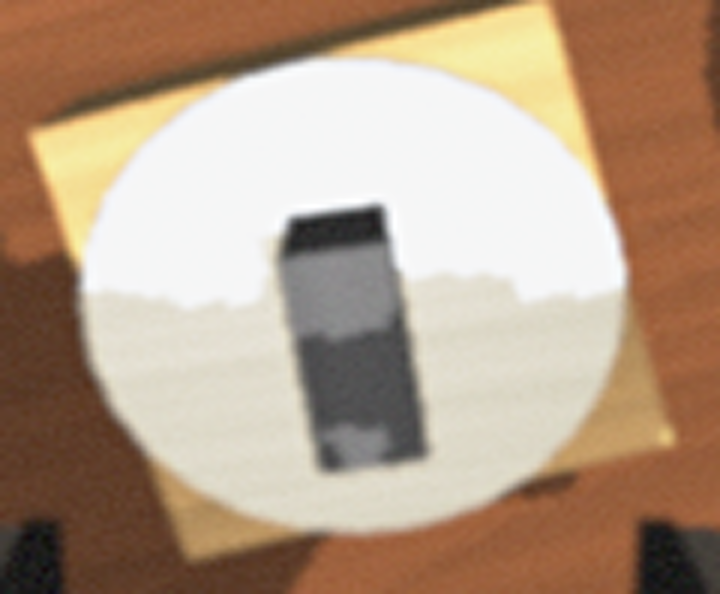

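The zoom shows the bar's top face with corners at crop pixels (280,258), (390,243), (427,455) and (322,470), centred on the disc. I'll cast these onto z = 0.106, then grasp.

```bash
python3 - <<'E'
from h import *
c=bot.read_camera("wrist")
k=np.array([[280,258],[390,243],[427,455],[322,470]])/[6,5.4]+[205,125]
P=onplane(c,k,.106,True);print(P,P.mean(0),[np.linalg.norm(P[i]-P[i-1]) for i in range(4)])
v=P[2]+P[3]-P[0]-P[1];a=np.arctan2(v[1],v[0]);print("bar deg",np.degrees(a))
yaw=a+np.pi/2
yaw=min([yaw,yaw+np.pi,yaw-np.pi],key=lambda t:abs(t+1.85));print("yaw",np.degrees(yaw))
xy=.5*(P.mean(0)+[.4735,-.296]);print(xy)
bot.goto([*xy,.12],down(yaw));bot.line_to([*xy,.0735],max_speed=.08)
bot.hold(.2);f0=bot.current_contact_force();print(f0)
bot.set_gripper(0,35);print(bot.current_opening(),bot.current_grip_force(),bot.current_contact_force(),bot.current_ee_pos())
np.save("s.npy",[*xy,yaw]);print(bot.current_clock())
E
```

```text
[[ 0.49306467 -0.29037302]
 [ 0.490962   -0.30708013]
 [ 0.45293795 -0.30250491]
 [ 0.45480755 -0.28587147]] [ 0.47294304 -0.29645738] [np.float64(0.038521051779687863), np.float64(0.016838910974403962), np.float64(0.03829831437148095), np.float64(0.01673818251067797)]
bar deg 173.21422527442354
yaw 83.2142252744235
[ 0.47322152 -0.29622869]
[ 0.1243651  -0.38348419  0.79988338]
0.19476376179883303 34.99748468399048 [ 0.08789726 -0.2774     -0.3105956 ] [ 0.47319334 -0.29627358  0.0734796 ]
6.8917
```

```bash
python3 - <<'E'
from h import *
x,y,yaw=np.load("s.npy")
bot.line_to([x,y,.225],max_speed=.12);bot.hold(.5)
print(np.mean([(bot.hold(.05),bot.current_contact_force())[1] for _ in range(10)],0),bot.current_opening(),bot.current_clock())
a=cv2.imread("pics/b.png")[145:220,220:290];b=cv2.imread("pics/c.png")[180:270,155:275]
a=cv2.resize(a,(350,375),interpolation=cv2.INTER_CUBIC);b=cv2.resize(b,(440,330),interpolation=cv2.INTER_CUBIC)
o=np.zeros((380,800,3),np.uint8);o[:375,:350]=a;o[:330,355:795]=b;cv2.imwrite("pics/f.png",o)
E
```

```text
[-0.12444267  0.24550229 -4.08543786] 0.19366333788815418 9.3083
```

View pics/f.png

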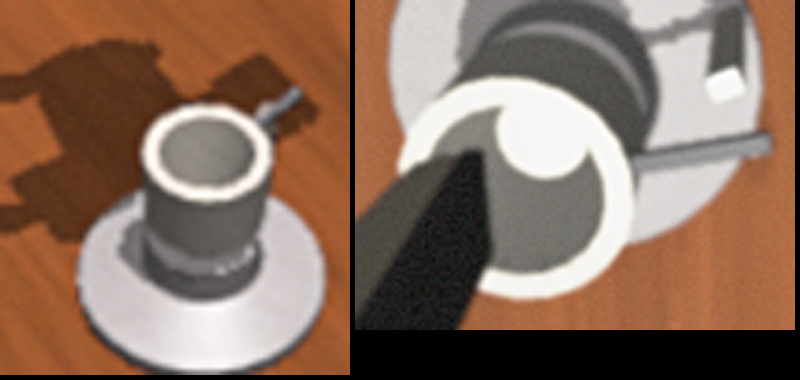

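The left crop (side) shows the rim's outer ellipse at x 141–273 and y 102–203. The right crop (wrist) shows the rim at x 398–634 and y 76–299, the post top at (726,84), and the pointer tip at (770,145).

```bash
python3 - <<'E'
from h import *
cs=bot.read_camera("side")
k=np.array([[141,153],[273,153],[207,102],[207,203]])/5+[220,145]
print("side",circ(onplane(cs,k,.112)))
cw=dict(R=[[1.0,0.0,-0.002],[0.001,-0.959,0.282],[-0.002,-0.282,-0.959]],t=[-0.574,-0.031,0.391],fx=297.319,fy=297.319,cx=262.712,cy=190.359)
f=lambda p:(np.array(p)-[355,0])/3.6667+[155,180]
P=onplane(cw,f([[634,185],[498,76],[520,299],[420,125],[605,262],[600,110]]),.112,True);print(circ(P))
cc,_=circ(P)
for p,z in(((726,84),.088),((770,145),.104)):
    q=onplane(cw,f([p]),z,True)[0]-cc;print(np.hypot(*q),np.degrees(np.arctan2(q[1],q[0])))
I=cs["pixels"].astype(int)
# automatic rim check from side initial image
J=cv2.imread("pics/b.png").astype(int);m=(J.min(2)>185);m[:165]&=True
sub=np.zeros_like(m);sub[163:188,246:277]=m[163:188,246:277];cnt,a=comp(sub,(261,185));print(a,hullcirc(cs,sub,(261,185),.112))
E
```

```text
side (array([ 0.50795945, -0.04581078]), np.float64(0.03525127658703875))
(array([ 0.50987205, -0.04314306]), np.float64(0.03334301006423881))
0.06206053723904152 22.11565245483336
0.07076370827342691 8.999814155076134
143 (((0.5074480175971985, -0.04451199993491173), 0.03305666521191597), (array([ 0.50765971, -0.04461276]), np.float64(0.032574468990688075)))
```

```bash
cat >> h.py <<'E'
def F(n=8):
    return np.mean([(bot.hold(.02),bot.current_contact_force())[1] for _ in range(n)],0)
E
python3 - <<'E'
from h import *
xy=[.5088,-.0440];r=down(-.55)
bot.goto([*xy,.225],r);print(bot.current_joints(),bot.current_clock())
bot.line_to([*xy,.15],max_speed=.1);bot.hold(.5);f0=F(15);print(f0,bot.current_ft_torque())
z=.15
while z>.128:
    d=.002 if z>.138 else .0007
    z-=d;bot.line_to([*xy,z],max_speed=.03);f=F(3)-f0
    if abs(f).max()>1.5: break
bot.hold(.15);f=F()-f0;print("z",z,f,bot.current_ft_torque(),bot.current_ee_pos(),bot.current_clock())
np.save("f0.npy",f0)
E
```

```text
[-3.23605598e-01 -1.71359017e-02  1.76132483e+00 -1.20555705e-04
  1.39736301e+00  2.26321649e-01] 11.4583
[-0.0997206  -0.10132798 -4.29874451] [0.04181197 0.01785982 0.02632677]
z 0.13099999999999992 [-3.44101706 -1.87076145  3.43760069] [-0.43256411  0.80496365 -0.0470225 ] [ 0.50866327 -0.04413881  0.13105027] 18.1917
```

```bash
python3 - <<'E'
from h import *
f0=np.load("f0.npy");p=np.array([.5088,-.0440,.131])
for i in range(12):
    f=F(4)-f0
    if i%2==0 or i>9: print(np.round(p,5),np.round(f,2))
    p[:2]+=np.clip(1.2e-4*f[:2],-5e-4,5e-4)
    load=f[2]
    p[2]-=np.clip((16-load)*5e-5,-3e-4,3e-4) if np.hypot(*f[:2])<4 else 0
    bot.line_to(p,max_speed=.03)
    
bot.hold(.2);f=F()-f0;print(p,f,bot.current_ft_torque(),bot.current_ee_pos(),bot.current_clock());np.save("p.npy",p)
E
```

```text
[ 0.5088 -0.044   0.131 ] [-3.4  -1.73  3.18]
[ 0.50805 -0.04441  0.1304 ] [-0.9  -0.9   2.32]
[ 0.50789 -0.04455  0.1298 ] [-1.02  1.55  6.2 ]
[ 0.50762 -0.04422  0.1292 ] [-0.89  0.92 10.77]
[ 0.50737 -0.044    0.12875] [-1.19  0.68 12.4 ]
[ 0.50709 -0.04386  0.12842] [-1.11  0.31 13.66]
[ 0.50695 -0.04382  0.12831] [-1.02  0.63 14.24]
[ 0.50683247 -0.04374633  0.12821778] [-0.82168745  0.06449445 13.9534222 ] [0.13910248 0.42763543 0.03464991] [ 0.50816965 -0.04434011  0.12996239] 22.325
```

```bash
python3 - <<'E'
from h import *
f0=np.load("f0.npy");p=np.load("p.npy")
bot.set_gripper(0,60)
def reg(n,t=16.):
    for _ in range(n):
        f=F(3)-f0;p[2]-=np.clip((t-f[2])*8e-5,-3e-4,3e-4);bot.line_to(p,max_speed=.03)
    return F(4)-f0
print("load",reg(3))
for d in([8e-4,0],[-8e-4,0],[0,8e-4],[0,-8e-4]):   # rock check
    bot.line_to(p+[*d,0],max_speed=.03);print(d,np.round(F(3)-f0,2),np.round(bot.current_ee_pos(),5))
bot.line_to(p,max_speed=.03);print(reg(2),bot.current_ee_pos(),bot.current_clock())
yaw=-.55
for i in range(4):
    yaw+=.05;t=bot.current_clock();bot.line_to(p,rot=down(yaw),max_speed=.03);f=reg(1)
    print(round(yaw,2),np.round(f,2),bot.current_ft_torque()[2],bot.current_clock()-t,Ro.from_rotvec(bot.current_tool_rot()).as_matrix()[:2,1])
np.save("p.npy",[*p,yaw])
E
```

```text
load [-1.25667199  0.35577718 16.08930224]
[0.0008, 0] [-4.04  0.19 17.24] [ 0.50838 -0.04434  0.12988]
[-0.0008, 0] [ 1.64  0.47 13.85] [ 0.50806 -0.04436  0.12997]
[0, 0.0008] [-1.74 -1.56 14.91] [ 0.50824 -0.04422  0.12993]
[0, -0.0008] [-1.47  2.64 16.36] [ 0.50821 -0.04453  0.12991]
[-1.3280076   0.75470278 15.90719786] [ 0.5082439  -0.04438299  0.1299358 ] 25.625
-0.5 [-1.83  0.98 16.15] 0.033739009925828796 0.6167000000000016 [ 0.87763087 -0.47932478]
-0.45 [-1.47  0.6  16.49] -0.05055568160660953 0.6165999999999983 [ 0.90047252 -0.43489881]
-0.4 [-1.44  0.59 15.8 ] 0.014472356014992823 0.6167000000000016 [ 0.9210882  -0.38933826]
-0.35 [-1.26  0.27 15.39] -0.012225549949152977 0.616699999999998 [ 0.93938115 -0.3428572 ]
```

```bash
python3 - <<'E'
from h import *
c=bot.read_camera("wrist");s=bot.read_camera("side");cv2.imwrite("pics/g0.png",c["pixels"]);cv2.imwrite("pics/g1.png",s["pixels"])
a=cv2.resize(s["pixels"][120:230,205:315],(400,400),interpolation=cv2.INTER_CUBIC)
b=cv2.resize(c["pixels"][100:300,150:350],(400,400),interpolation=cv2.INTER_CUBIC)
cv2.imwrite("pics/g.png",np.hstack([a,b]));print(bot.current_clock(),bot.current_ft_torque())
a=np.radians(np.arange(-20,60,10))
print([np.round((proj(c,[.5082+.07*np.cos(t),-.0443+.07*np.sin(t),.104],True)-[150,100])*2+[400,0]).tolist() for t in a])
print([np.round((proj(s,[.5082+.07*np.cos(t),-.0443+.07*np.sin(t),.104])-[205,120])*400/110).tolist() for t in a])
E
```

```text
28.1917 [0.23182195 0.53228377 0.02876292]
[[817.0, 240.0], [818.0, 209.0], [813.0, 178.0], [802.0, 147.0], [784.0, 119.0], [761.0, 93.0], [733.0, 72.0], [700.0, 56.0]]
[[295.0, 190.0], [289.0, 178.0], [280.0, 168.0], [269.0, 158.0], [256.0, 151.0], [242.0, 145.0], [227.0, 140.0], [211.0, 138.0]]
```

View pics/g.png

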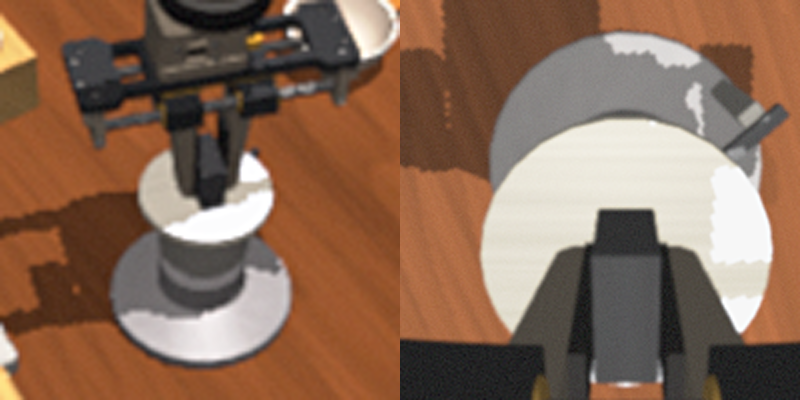

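The right view shows the pointer tip at about (782,110), i.e. about 22° in the world and over the index post at (735,100). It has turned about 12° for the 11.5° commanded, so there's no slip, and the swivel is now about 0. The disc sits flush just above the rim. Next I'll turn +0.5, then -0.5, then back.

```bash
cat > turn.py <<'E'
from h import *
import sys
f0=np.load("f0.npy");*p,yaw=np.load("p.npy");p=np.array(p)
def reg(n,t=16.):
    for _ in range(n):
        f=F(3)-f0;p[2]-=np.clip((t-f[2])*8e-5,-3e-4,3e-4);p[:2]+=np.clip(6e-5*f[:2],-2e-4,2e-4);bot.line_to(p,max_speed=.03)
    return F(3)-f0
goal=float(sys.argv[1]);n=int(np.ceil(abs(goal-yaw)/.085))
for y in np.linspace(yaw,goal,n+1)[1:]:
    bot.line_to(p,rot=down(y),max_speed=.03);f=reg(1);print(round(y,2),np.round(f,2),round(bot.current_ft_torque()[2],3))
    if not 13.5<f[2]<18: print("adj",reg(1))
f=reg(2);m=Ro.from_rotvec(bot.current_tool_rot()).as_matrix()
print(f,np.arctan2(m[1,1],m[0,1]),bot.current_ee_pos(),bot.current_clock());np.save("p.npy",[*p,goal])
E
python3 turn.py .15
python3 - <<'E'
from h import *
c=bot.read_camera("wrist");cv2.imwrite("pics/i.png",c["pixels"][80:300,130:380])
print([(np.degrees(t).round(),np.round(proj(c,[.5082+.07*np.cos(t),-.0443+.07*np.sin(t),.104],True)-[130,80]).tolist()) for t in np.radians(np.arange(20,70,10))])
E
```

```text
-0.27 [-1.05  0.42 15.84] 0.223
-0.18 [-1.49  0.65 15.67] 0.176
-0.1 [-0.98 -0.   15.39] 0.293
-0.02 [-1.05  0.15 16.09] 0.219
0.07 [-1.01  0.35 16.12] 0.217
0.15 [-0.86 -0.15 15.24] 0.233
[-0.26250867 -0.33110052 15.92654084] 0.15053115954391572 [ 0.50813098 -0.04435656  0.12989089] 32.4417
[(np.float64(20.0), [229.0, 123.0]), (np.float64(30.0), [226.0, 107.0]), (np.float64(40.0), [219.0, 92.0]), (np.float64(50.0), [210.0, 78.0]), (np.float64(60.0), [198.0, 65.0])]
```

View pics/i.png

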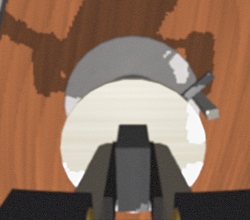

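The pointer tip is at (209,78), about 50° in the world. That is about 27° past the post at about (212,113) and matches the commanded turn. Now clockwise, then back.

```bash
python3 turn.py -.86 && python3 - <<'E'
from h import *
c=bot.read_camera("wrist");cv2.imwrite("pics/j.png",c["pixels"][80:300,130:380])
print([(np.degrees(t).round(),np.round(proj(c,[.5082+.07*np.cos(t),-.0443+.07*np.sin(t),.104],True)-[130,80]).tolist()) for t in np.radians(np.arange(-20,30,10))])
E
python3 turn.py -.325
```

```text
0.07 [-0.65  0.3  15.79] -0.165
-0.02 [-0.63 -0.24 15.8 ] -0.232
-0.1 [-0.45  0.61 15.74] -0.21
-0.19 [-0.67 -0.26 15.38] -0.217
-0.27 [-0.22  0.08 16.  ] -0.178
-0.36 [-0.15 -0.04 15.91] -0.231
-0.44 [ 0.03  0.2  16.72] -0.245
-0.52 [ 0.1   0.48 16.02] -0.241
-0.61 [ 0.23  0.05 15.96] -0.252
-0.69 [-0.19  0.25 15.68] -0.242
-0.78 [-0.5   0.22 15.99] -0.211
-0.86 [-0.21 -0.14 15.88] -0.22
[ 0.01970834  0.24541779 16.27586724] -0.8606801693151722 [ 0.50814445 -0.04434684  0.12987607] 40.3417
[(np.float64(-20.0), [222.0, 94.0]), (np.float64(-10.0), [213.0, 80.0]), (np.float64(0.0), [202.0, 67.0]), (np.float64(10.0), [188.0, 56.0]), (np.float64(20.0), [171.0, 48.0])]
-0.78 [ 0.17  0.07 16.01] 0.133
-0.71 [-0.28 -0.39 15.87] 0.186
-0.63 [ 0.23 -0.43 15.93] 0.141
-0.55 [ 0.1   0.38 15.94] 0.215
-0.48 [ 0.36 -0.07 15.71] 0.187
-0.4 [-0.2   0.42 16.53] 0.221
-0.32 [-3.000e-02  1.000e-02  1.585e+01] 0.183
[-0.29375311  0.41714278 15.71004637] -0.3245764201029842 [ 0.5080932  -0.04433046  0.12983927] 45.2417
```

View pics/j.png

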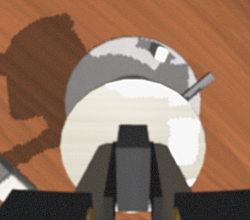

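The pointer tip is at (213,76), about -8° in the world, so it is about 30° clockwise of the post at (160,53). It has since been brought back over the post. Now I'll ease off, release, and check.

```bash
python3 - <<'E'
from h import *
f0=np.load("f0.npy");*p,yaw=np.load("p.npy");p=np.array(p)
for _ in range(10):
    f=F(3)-f0
    if f[2]<6: break
    p[2]-=np.clip((5-f[2])*8e-5,-6e-4,3e-4);p[:2]=p[:2]+6e-5*f[:2];bot.line_to(p,max_speed=.03)
print(f)
bot.set_gripper(.5);bot.hold(.2);e=bot.current_ee_pos()
bot.line_to([p[0],p[1],.26],max_speed=.1);bot.hold(.3)
c=bot.read_camera("wrist");s=bot.read_camera("side")
a=cv2.resize(s["pixels"][120:230,205:315],(400,400),interpolation=cv2.INTER_CUBIC)
b=cv2.resize(c["pixels"][80:280,150:350],(400,400),interpolation=cv2.INTER_CUBIC);cv2.imwrite("pics/k.png",np.hstack([a,b]))
I=c["pixels"].astype(int);mn=I.min(2);mx=I.max(2)
q=proj(c,[.5082,-.0443,.125],True);print(q,hullcirc(c,(mn>130)&(mx-mn<45),q+[0,-15],.125,True))
print([(np.degrees(t).round(),np.round((proj(c,[.5082+.07*np.cos(t),-.0443+.07*np.sin(t),.104],True)-[150,80])*2+[400,0]).tolist()) for t in np.radians(np.arange(0,50,10))],bot.current_contact_force(),bot.current_clock())
E
```

```text
[ 4.60470155 -2.2240808   5.58931253]
[263.92689411 182.22457051] (((0.5121780633926392, -0.03779034689068794), 0.055611539632081985), (array([ 0.51038295, -0.0403795 ]), np.float64(0.05127655505711869)))
[(np.float64(0.0), [746.0, 157.0]), (np.float64(10.0), [738.0, 137.0]), (np.float64(20.0), [727.0, 119.0]), (np.float64(30.0), [712.0, 102.0]), (np.float64(40.0), [695.0, 89.0])] [0.32163803 0.62360624 0.0753988 ] 50.325
```

View pics/k.png

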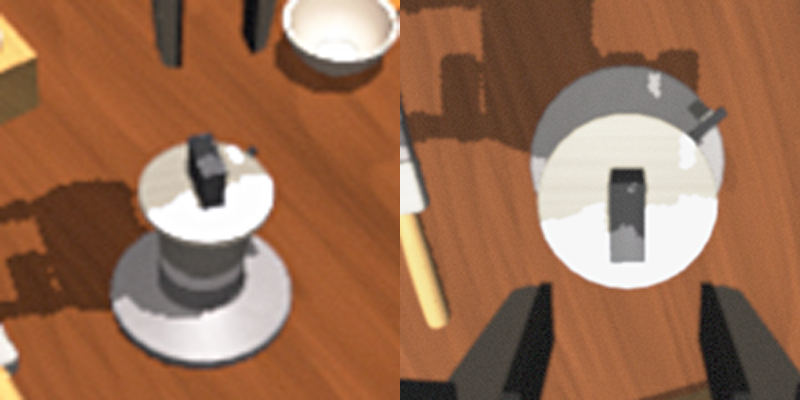

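The head sits level in the cup with its disc just above the rim. The pointer tip at (724,113), about 23°, is over the post, and the fingers are clear.

```bash
python3 -c "
from workcell import bot
print(bot.job_done(),bot.current_clock())"
```

```text
the job is handed in; nothing more can be done
the job is handed in; nothing more can be done
```

The larger head is seated in the cup, was turned about 27° counter-clockwise and then about 30° clockwise past the post under about 16 N, then brought back to the post and released; the job was handed in at about 50 s, and no verdict was returned.

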